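Turn a culture plate lid-down on the cooling platform

ROBOT

A 7-joint arm with a two-finger parallel gripper is mounted at the origin on the work surface. World frame = base frame: x ahead of the robot, y to its left, z up, the work surface at z = 0. Lengths are in m, angles in rad, forces in N, time in s.
With the tool pointing down it reaches from about 0.4 to 0.85 m from the base axis. Payload 4.5 kg.
Tool frame: the origin (TCP) lies midway between the tips of the shut fingers; the grasp point (between the pads) lies 19 mm behind it; z points along the fingers, x is the direction in which the jaws open and shut, and the axes are right-handed (so a half turn about z gives the same grasp; the last joint's range is limited). The gripper opens to 88 mm and grips with 3 to 60 N. Pads are 18 mm wide; open, the fingers measure 123 mm over their backs; the gripper's body (75 mm by 187 mm) begins 45 mm behind the grasp point.
Start: joints at [1.359, 0.689, -0.195, 1.565, 0.157, 0.902, -0.215], TCP at [0.152, -0.606, 0.239] pointing down, gripper open.
Joint ranges: [-3.01, 3.01], [-0.46, 2.08], [-1.47, 1.51], [0.13, 2.56], [-1, 4.14], [0.04, 2.09], [-2.66, 2.66]. Speed limits (rad/s): [2.57, 2.57, 3.14, 3.14, 3.14, 3.14, 3.14].

INTERFACE

Orientations are given as a rotation vector (axis times angle).
In Python, from station import r gives the robot as it stands. The module is installed in compiled form; this text tells all that it offers.
- The arm moves only by the shell command python3 -m jog 'ROWS'. ROWS is JSON, a list that holds one entry, the list of rows, each a list of 7 numbers: the shift along the world's x, y, z in m, then the turn, a rotation vector about the world's x, y, z in rad, then the finger opening in m, from 0 to 0.0881. A call has 1 to 20 rows; each row shifts and turns the commanded pose from where the row before left it; what a row does not reach is not made up. A row lasts 1/8 s, in which the tool goes at most 62.5 mm and 10.7 degrees, less where a joint would pass 70% of its speed; a pose out of reach is approached as far as the arm can. A call with a gripper value outside its range is refused whole. The fingers move at their own pace and stop on an object; the grip force is fixed at half the most. Time passes only in rows, so rows that do not move let the fingers close. It gives the time, the measured TCP pose, the force and the opening at its end, in the units of the state.
- r.observe(): the state, without advancing time (a new reading comes with each control period).
- r.capture(name): name is "scene" or "top" or "wrist"; returns the picture (400x640x3 uint8, red, green, blue); there is no depth.
- r.camera_info(name): a dict with "camera_matrix" (3x3 intrinsics, pixels), "R" (3x3) and "t" (3): a world point X has camera coordinates R X + t. Camera axes: x right, y down, z forward; pixel columns grow to the right and rows downward; lengths in m; the calibration is good to about 2 mm. A picture is of the moment at which its call begins: read the wrist's pose just before it. camera_info takes no time and is no camera call; for the wrist camera it gives the pose at the moment of the call.
- r.finish_job(): hands the job in, once; it reports no verdict.
Trained networks look in the newest picture that a camera, given by its name, has taken for a name from the list of things; names that differ only in an ending like _2 or _b are one class to them, and where a whole thing is asked for, a point or a joint stands for the part that bears it (a point fixed in the world has none). Each returns a list of dicts, best first, with "p" (0 to 1); they miss things now and then, are a little off and sometimes report something else, mostly with a low value. They report only what shows in the picture. A call takes as long as a camera call. They do not tell look-alikes from the thing itself.
- r.masks_of(camera, thing): "pixels" (400x640 bool, what is visible of it) and "box" ([centre column, centre row, width, height] in pixels, round what is visible of it).
The state is a dict: "t": time; "joint_pos": joint angles; "joint_velocities": joint speeds; "effort": joint torques, N m; "ee_pos": TCP position; "tool_rot": TCP orientation; "force": force on the tool from outside, world axes, zero at the start; "moment": the same for the moment, N m; "opening": finger opening in m.
Only numpy, scipy, OpenCV 4.12 (cv2) and the standard library are available. Lean on these libraries where they do the work, as an engineer would, in place of code of your own. Each camera call takes 0.05 s, during which the arm holds its last target.

TASK

The agar has set: slide the square culture plate along the metal platform, away from the raised yellow stop and keeping it flat, until it overhangs the opposite, open edge (the robot's right) by about a third of its length; then get under that overhang and turn the plate over so that it lies lid down. Let it down gently, without dropping it or letting it topple, and finish with it flat on the platform, pushed back square against the stop. Leave the small round dish on the platform and everything on the bench where they are.

Things in the scene. Friction and masses are not known exactly. Their poses are not given: they have to be found in the camera images.
- plate: Square culture plate, lid taped on: one rigid block 100 x 100 x 16 mm, 0.09 to 0.16 kg, loose. Origin at the centre of its dark red base face; z points from base to pale grey-white lid (green dot on it): up at the start, down when turned over. x, y parallel to its sides. Starts lid up in the near or far half of the platform, turned at most 0.15 rad from square to it.
- plate_center (a point): Centre of the square plate, 8 mm above its base face (mid thickness); 78 mm above the table when the plate lies flat on the platform, either way up. Same axes as the plate.
- platform: Fixed grey metal cooling platform, a low block. Origin on the table; x points from the open edge to the stop, within 0.3 rad of the robot's left; y towards the robot. Flat top 70 mm above the table, from x = -100 mm (open edge, a plain drop to the table) to +80 mm (face of the stop), y = -130 to 130 mm. Stop: yellow bar, x = 80 to 90 mm, 10 mm high, full width.
- platform_top (a point): Point on the platform's flat top, right above its origin (z = 70 mm), same axes. Along x from here the plate's centre starts at -25 to -42 mm (a gap of 50 mm or more is left before the stop) and is at +30 mm when the plate is home against the stop. The bench beyond the open edge is free for 90 mm or more.
- small_dish: Small round dish, 56 mm across, 14.5 mm high, green with a pale lid, loose in the other half of the platform (about 130 mm from the plate, centre to centre, at the same depth). Leave it. Origin at the centre of its underside.
- bench_dish: Round culture dish, 92 mm across, 14.5 mm high, loose on the bench to the right. Leave it. Origin at the centre of its underside.
- marker: Blue marker pen, 135 mm long, 12 mm thick, loose on the bench to the right. Leave it. Origin under its middle, x along the pen.
- wash_bottle: White plastic bottle, 68 mm across, 170 mm high, loose at the left. Leave it. Origin at the centre of its underside.
- loop_cup: Pale blue cup of blue inoculation loops, 80 mm across, 190 mm high with the loops, loose at the left. Leave it. Origin at the centre of its underside.
Things that resemble listed ones, but are neither listed nor needed, are in the scene too. What is shaped like the plate but purple or turquoise is not meant.

How it is judged:
By the outcome, as a careful person would: the job done as asked, in the order asked, and still so for the second after the job is handed in, with the robot touching nothing.
It also fails if it takes over 72 s, if anything falls off the work surface, if the arm or the gripper's body presses on something with over 40 N, if the wrist force passes 120 N, or if a joint passes its speed limit or range.

## Working session

There is one attempt and no reset: what is moved stays moved. The work goes in short steps, Python scripts to look and compute and a shell command to move; the robot and the scene stay as the last step left them, time stands still between calls to the robot, and variables do not carry over. Pictures are saved under pics/ and viewed, and the job is handed in when it is done.

```bash
mkdir -p pics; ls
python3 - <<'E'
from station import r
import cv2
for n in ["scene","top","wrist"]:
    im=r.capture(n); cv2.imwrite(f"pics/{n}0.png",cv2.cvtColor(im,cv2.COLOR_RGB2BGR))
    print(n,r.camera_info(n))
print(r.observe())
E
```

```text
pics
scene {'camera_matrix': array([[386.41929362,   0.        , 315.8035504 ],
       [  0.        , 386.41929362, 201.04799137],
       [  0.        ,   0.        ,   1.        ]]), 'R': array([[ 0.06180671,  0.99797126, -0.01527377],
       [ 0.79102713, -0.05831074, -0.60899584],
       [-0.60865098,  0.02555807, -0.79302634]]), 't': array([-0.05198203, -0.41705275,  1.27641327])}
top {'camera_matrix': array([[461.00803231,   0.        , 318.63568638],
       [  0.        , 461.00803231, 204.55351894],
       [  0.        ,   0.        ,   1.        ]]), 'R': array([[ 0.02223451, -0.99929873,  0.03012749],
       [-0.99034266, -0.02614012, -0.13615475],
       [ 0.1368468 , -0.02680921, -0.99022938]]), 't': array([-0.00861852,  0.59227817,  1.04605277])}
wrist {'camera_matrix': array([[281.14675176,   0.        , 318.42044399],
       [  0.        , 281.14675176, 195.64777287],
       [  0.        ,   0.        ,   1.        ]]), 'R': array([[ 2.43275962e-01, -9.69956994e-01,  4.85517476e-04],
       [-9.30743589e-01, -2.33299859e-01,  2.81580447e-01],
       [-2.73007653e-01, -6.89536465e-02, -9.59537501e-01]]), 't': array([-0.62425164, -0.03806158,  0.38940611])}
{'t': 0.15, 'joint_pos': array([ 1.35879288,  0.6897629 , -0.19452985,  1.56607539,  0.15730816,
        0.90250468, -0.21513161]), 'joint_velocities': array([ 0.00037889, -0.0038485 , -0.00177146, -0.00486477, -0.00021734,
       -0.00225854,  0.00202127]), 'effort': array([-1.18031287e-03, -5.27865422e+01, -1.26834311e+00, -1.53588778e+01,
       -5.25384990e-02,  3.93192415e-03,  1.14170614e-04]), 'ee_pos': array([ 0.15193575, -0.60576941,  0.23812   ]), 'tool_rot': array([-2.47646236e+00,  1.93184626e+00,  1.78287762e-03]), 'force': array([-0.20211836,  0.01943304, -0.25817661]), 'moment': array([-0.00029424,  0.02611444,  0.0265276 ]), 'opening': 0.08829902916199336}
```

View pics/scene0.png

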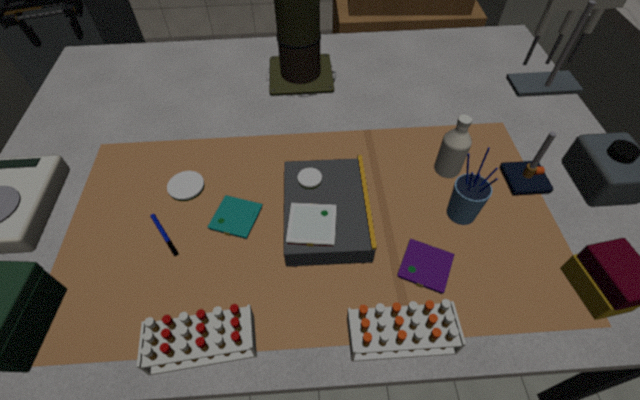

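View pics/top0.png

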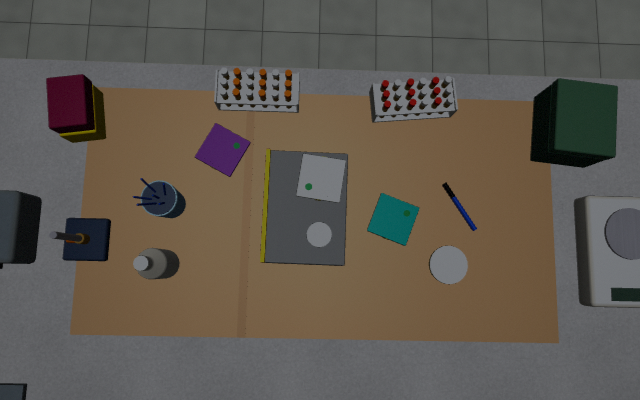

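View pics/wrist0.png

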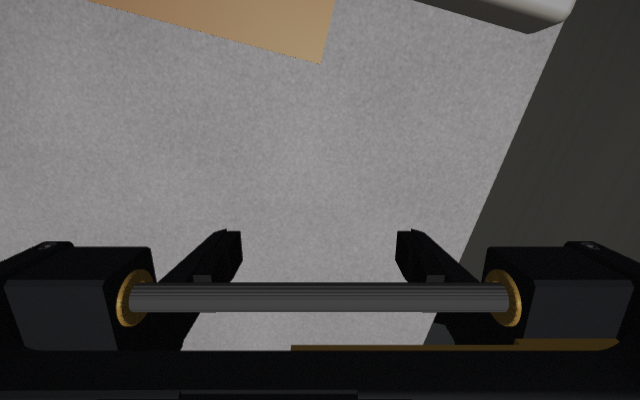

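The scene camera shows the white plate at about (312,223) on the grey platform, its green dot at (324,213), and the yellow stop on the robot's left. In the top view the plate is in the far half at (321,178) and the small dish is at (319,235). Now I'll measure both.

```bash
cat > h.py <<'E'
import numpy as np, cv2
from station import r
from scipy.spatial.transform import Rotation as Ro
def cast(ci,uv,z):
    K,R,t=ci["camera_matrix"],ci["R"],ci["t"]; uv=np.atleast_2d(np.array(uv,float))
    d=(np.linalg.inv(K)@np.c_[uv,np.ones(len(uv))].T).T@R; c=-R.T@t
    return c+d*((z-c[2])/d[:,2])[:,None]
def proj(ci,X):
    p=(ci["camera_matrix"]@(ci["R"]@np.atleast_2d(X).T+ci["t"][:,None])).T
    return p[:,:2]/p[:,2:]
def mask(cam,thing):
    l=r.masks_of(cam,thing)
    return l
def save(im,n): cv2.imwrite("pics/"+n,cv2.cvtColor(im,cv2.COLOR_RGB2BGR))
E
python3 - <<'E'
from h import *
for cam in ["top","scene"]:
    r.capture(cam); ci=r.camera_info(cam)
    for th,z in [("platform",.07),("plate",.086),("small_dish",.0845),("bench_dish",.0145),("marker",.006)]:
        for m in r.masks_of(cam,th)[:3]:
            px=m["pixels"].astype(np.uint8)
            c,_=cv2.findContours(px,cv2.RETR_EXTERNAL,cv2.CHAIN_APPROX_NONE)
            if not c: continue
            c=max(c,key=cv2.contourArea)[:,0,:]
            w=cast(ci,c,z)[:,:2]
            rect=cv2.minAreaRect((w*1000).astype(np.float32))
            print(cam,th,round(m["p"],2),np.round(m["box"]),"rect mm",np.round(rect[0]),np.round(rect[1]),round(rect[2],1))
E
```

```text
top platform 0.62 [304. 209.  89. 116.] rect mm [583.  40.] [192. 264.] 89.0
top plate 0.87 [393. 221.  47.  53.] rect mm [ 558. -161.] [93. 95.] 68.8
top plate 0.76 [323. 177.  50.  44.] rect mm [647.   4.] [ 99. 103.] 81.5
top plate 0.63 [223. 148.  59.  56.] rect mm [707. 230.] [97. 97.] 61.4
top small_dish 0.76 [318. 234.  22.  31.] rect mm [519.   7.] [56. 54.] 1.4
top bench_dish 0.84 [448. 263.  37.  39.] rect mm [ 458. -308.] [90. 90.] 45.0
top marker 0.5 [460. 208.  32.  44.] rect mm [ 601. -340.] [132.  15.] 33.3
scene platform 0.75 [310. 225.  50.  40.] rect mm [644.   3.] [102. 109.] 82.2
scene platform 0.64 [166. 236.  30.  41.] rect mm [ 646. -312.] [127.  10.] 33.1
scene platform 0.61 [327. 211.  97. 115.] rect mm [596.  39.] [193. 300.] 88.7
scene plate 0.78 [236. 218.  53.  42.] rect mm [ 624. -158.] [91. 95.] 68.9
scene plate 0.71 [312. 226.  51.  44.] rect mm [655.   3.] [100. 107.] 82.2
scene plate 0.61 [427. 269.  58.  48.] rect mm [766. 218.] [89. 95.] 62.1
scene small_dish 0.7 [307. 182.  23.  22.] rect mm [528.   4.] [53. 61.] 86.1
scene bench_dish 0.95 [186. 188.  36.  32.] rect mm [ 466. -305.] [97. 89.] 41.7
scene marker 0.53 [164. 236.  31.  40.] rect mm [ 603. -340.] [138.  10.] 33.1
```

Run:
```python
from h import *
a=r.capture("top")[140:275,250:420]; b=r.capture("scene")[145:275,270:385]
save(cv2.resize(a,None,fx=4.5,fy=4.3,interpolation=cv2.INTER_CUBIC)*1,"ztop.png")
save(cv2.resize(b,None,fx=4.5,fy=4.5,interpolation=cv2.INTER_CUBIC),"zscene.png")
for cam in ["top","scene"]:
    im=r.capture(cam).astype(int); ci=r.camera_info(cam)
    w=(im.min(2)>125)
    hsv=cv2.cvtColor(im.astype(np.uint8),cv2.COLOR_RGB2HSV)
    y=(hsv[...,0]>20)&(hsv[...,0]<32)&(hsv[...,1]>170)
    for name,mm in (("white",w),("yellow",y)):
        n,l,s,c=cv2.connectedComponentsWithStats(mm.astype(np.uint8))
        for i in range(1,n):
            if s[i,4]>100: print(cam,name,s[i],c[i])
```

```text
top yellow [ 60  85  46  57 852] [ 91.23591549 121.84741784]
top yellow [260 149  11 114 495] [264.97373737 205.77979798]
scene white [   0  156   57   84 2018] [ 23.71555996 193.39494549]
scene white [298 168  23  18 323] [309.23839009 176.47987616]
scene white [167 171  36  27 738] [184.85230352 184.1897019 ]
scene white [ 287  203   49   41 1708] [311.2587822  223.44028103]
scene white [443 300  23  43 121] [453.75206612 315.39669421]
scene white [ 349  302  112   50 2408] [398.76619601 329.62084718]
scene white [ 142  305  110   61 2199] [203.9790814  336.47476126]
scene white [137 318  16  48 266] [144.66541353 338.62030075]
scene white [355 348  99  12 461] [403.77223427 353.4967462 ]
scene white [152 350 101  23 490] [201.62857143 361.57755102]
scene yellow [358 156  18  93 315] [366.8952381  204.46349206]
scene yellow [ 561  255   76   64 1034] [589.71179884 289.70212766]
```

View pics/ztop.png

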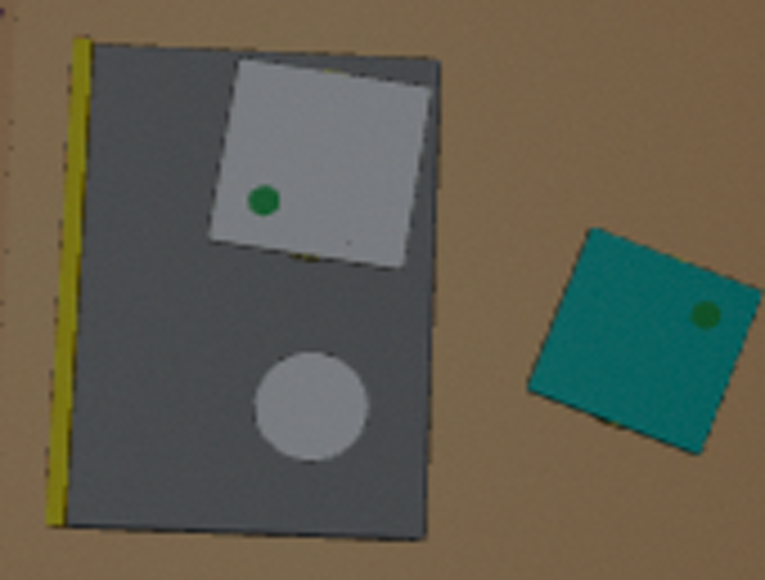

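View pics/zscene.png

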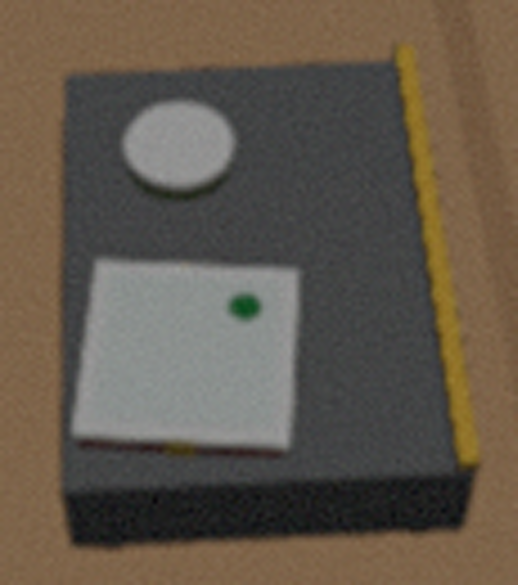

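Run:
```python
from h import *
ct=r.camera_info("top"); cs=r.camera_info("scene")
T=lambda p:(np.array(p)-0.5*np.array([4.5,4.3])+0)/[4.5,4.3]+[250,140]
S=lambda p:(np.array(p)-2.25)/4.5+[270,145]
pr=lambda n,w:print(n,np.round(w[:,:2]*1000,1).tolist())
pr("plat top: openfar opennear stopnear-in stopfar-in",cast(ct,T([(440,60),(425,540),(68,525),(92,43)]),.07))
pr("stop top far-out near-out far-in near-in",cast(ct,T([(74,38),(48,525),(91,40),(66,525)]),.08))
pr("plate top view",cast(ct,T([(239,58),(432,88),(404,269),(209,240)]),.086))
pr("dot",cast(ct,T([(264,200)]),.086))
pr("scene plat openN openF stopF", cast(cs,S([(68,75),(65,492),(462,467)]),.07))
pr("scene plate",cast(cs,S([(95,260),(300,268),(289,453),(72,438)]),.086))
```

```text
plat top: openfar opennear stopnear-in stopfar-in [[710.3, -57.6], [452.0, -53.6], [455.7, 125.1], [714.4, 122.6]]
stop top far-out near-out far-in near-in [[714.2, 131.0], [455.4, 134.1], [713.4, 122.3], [455.6, 125.2]]
plate top view [[704.3, 46.4], [690.8, -52.3], [593.0, -39.6], [605.8, 58.8]]
dot [[627.9, 31.7]]
scene plat openN openF stopF [[454.3, -51.3], [712.7, -55.9], [712.4, 124.6]]
scene plate [[594.0, -38.6], [606.2, 60.3], [709.1, 45.6], [694.3, -51.2]]
```

The two views agree:
- Platform origin is about (0.583, 0.0445), with its x axis close to world +Y (turned -0.013 rad).
- Plate centre is about (0.650, 0.0035), yaw about -0.13 rad.

Plan:
1. Push from the stop side with two spread fingertips.
2. Grip the overhang with a tilted, side-on tool.
3. Roll 180° and set the plate down.
4. Push it back to the stop.

```bash
python3 -m jog '[[[0.028,0.0387,-0.003,0,0,0.073,0.055],[0.028,0.0387,-0.003,0,0,0.073,0.055],[0.028,0.0387,-0.003,0,0,0.073,0.055],[0.028,0.0387,-0.003,0,0,0.073,0.055],[0.028,0.0387,-0.003,0,0,0.073,0.055],[0.028,0.0387,-0.003,0,0,0.073,0.055],[0.028,0.0387,-0.003,0,0,0.073,0.055],[0.028,0.0387,-0.003,0,0,0.073,0.055],[0.028,0.0387,-0.003,0,0,0.073,0.055],[0.028,0.0387,-0.003,0,0,0.073,0.055],[0.028,0.0387,-0.003,0,0,0.073,0.055],[0.028,0.0387,-0.003,0,0,0.073,0.055],[0.028,0.0387,-0.003,0,0,0.073,0.055],[0.028,0.0387,-0.003,0,0,0.073,0.055],[0.028,0.0387,-0.003,0,0,0.073,0.055],[0.028,0.0387,-0.003,0,0,0.073,0.055],[0.028,0.0387,-0.003,0,0,0.073,0.055],[0.028,0.0387,-0.003,0,0,0.073,0.055],[0,0,0,0,0,0,0.055]]]'; python3 -c "
from h import *
o=r.observe();print(np.round(o['joint_pos'],3),Ro.from_rotvec(o['tool_rot']).as_matrix().round(3))"
```

```text
t: 3.32
ee_pos: [0.6571, 0.0957, 0.1844]
tool_rot: [-3.137, 0.009, -0.002]
force: [0.5, -1.1, -0.0]
opening: 0.0547
[ 0.015  0.829 -0.443  1.483  0.405  0.918 -0.555] [[ 1.    -0.006  0.001]
 [-0.006 -1.     0.004]
 [ 0.001 -0.004 -1.   ]]
```

```bash
python3 -m jog '[[[-0.002,-0.002,-0.02,0,0,-0.008,0.055],[-0.002,-0.002,-0.025,0,0,0,0.055],[-0.001,-0.002,-0.025,0,0,0,0.055],[0,0,-0.02,0,0,0,0.055],[0,0,-0.01,0,0,0,0.055],[0,0,-0.005,0,0,0,0.055],[0,0,-0.003,0,0,0,0.055],[0,0,0,0,0,0,0.055]]]'; python3 -c "
from h import *
im=r.capture('scene');save(cv2.resize(im[130:290,220:420],None,fx=3.8,fy=3.6),'s1.png')"
```

```text
t: 4.32
ee_pos: [0.6514, 0.0845, 0.0771]
tool_rot: [-3.141, 0.03, -0.001]
force: [0.5, -0.0, -0.5]
opening: 0.0551
```

View pics/s1.png

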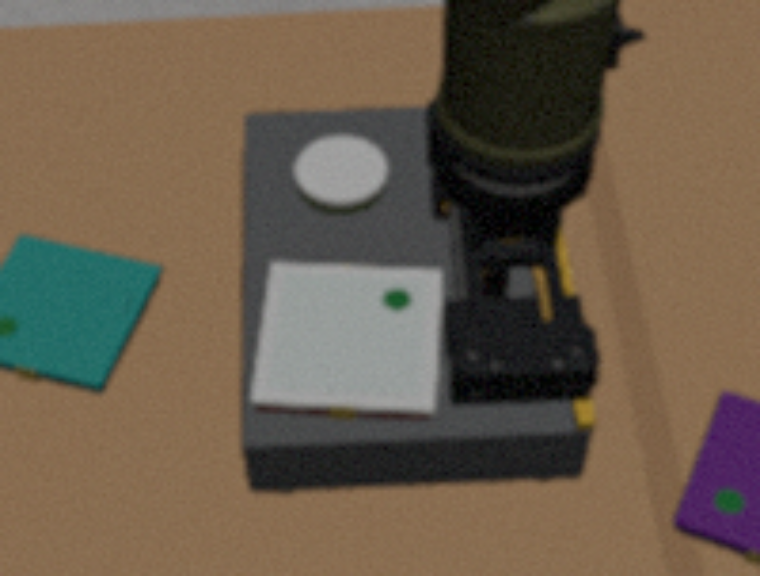

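```bash
python3 -m jog '[[[0,-0.006,0,0,0,0,0.055],[0,-0.006,0,0,0,0,0.055],[0,-0.005,0,0,0,0,0.055],[0,-0.004,0,0,0,0,0.055],[0,-0.004,0,0,0,0,0.055],[0,-0.004,0,0,0,0,0.055],[0,-0.004,0,0,0,0,0.055],[0,-0.004,0,0,0,0,0.055],[0,-0.004,0,0,0,0,0.055],[0,-0.004,0,0,0,0,0.055],[0,-0.004,0,0,0,0,0.055],[0,-0.004,0,0,0,0,0.055],[0,-0.003,0,0,0,0,0.055],[0,0,0,0,0,0,0.055]]]'; python3 -c "
from h import *
im=r.capture('scene');save(cv2.resize(im[130:290,220:420],None,fx=3.8,fy=3.6),'s2.png')"
```

```text
t: 6.12
ee_pos: [0.6511, 0.0277, 0.0767]
tool_rot: [3.141, -0.031, 0.0]
force: [-0.9, -0.3, 0.5]
opening: 0.0548
```

View pics/s2.png

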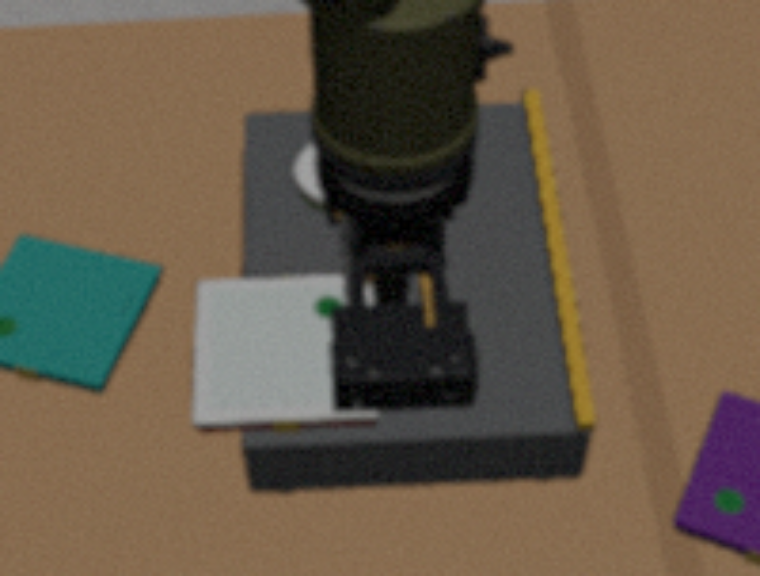

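```bash
cat > pl.py <<'E'
from h import *
import sys
def white(cam,box,thr=125,z=.086):
    im=r.capture(cam).astype(int); ci=r.camera_info(cam)
    m=(im.min(2)>thr).astype(np.uint8); k=np.zeros_like(m); x0,x1,y0,y1=box; k[y0:y1,x0:x1]=1
    c,_=cv2.findContours(m*k,cv2.RETR_EXTERNAL,cv2.CHAIN_APPROX_NONE)
    c=max(c,key=cv2.contourArea)[:,0,:]
    return cast(ci,c,z)[:,:2]*1000
E
python3 - <<'E'
from pl import *
cs=r.camera_info("scene")
S=lambda p:(np.array(p)-1.9)/[3.8,3.6]+[220,130]
print(np.round(cast(cs,S([(203,281),(195,424),(376,413)]),.086)*1000,1))
E
```

```text
[[605.5 -77.2  86. ]
 [704.9 -80.9  86. ]
 [704.6  15.1  86. ]]
```

```bash
python3 -m jog '[[[0,-0.003,0,0,0,0,0.055],[0,-0.003,0,0,0,0,0.055],[0,-0.0025,0,0,0,0,0.055],[0,0,0,0,0,0,0.055],[0,0.004,0,0,0,0,0.055],[0,0.01,0.005,0,0,0,0.055],[0,0.005,0.03,0,0,0,0.055],[0,0,0.05,0,0,0,0.055],[0,-0.02,0.05,0,0,0,0.088],[0,-0.04,0.03,0,0,0,0.088],[0,-0.05,0,0,0,0,0.088]]]'; python3 -c "
from h import *
im=r.capture('scene');save(cv2.resize(im[130:290,220:420],None,fx=3.8,fy=3.6),'s3.png')"
```

```text
t: 7.55
ee_pos: [0.6532, -0.0693, 0.2457]
tool_rot: [-3.14, 0.024, -0.011]
force: [0.4, -0.9, -0.5]
opening: 0.083
```

View pics/s3.png

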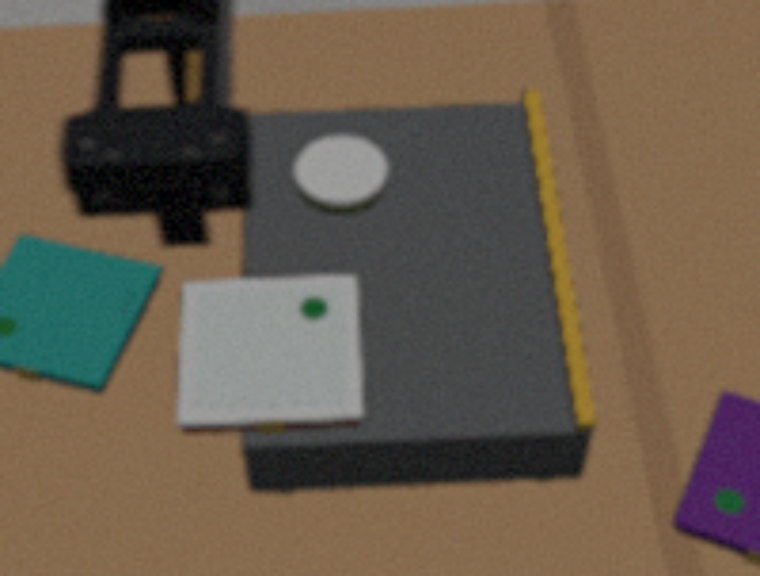

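```bash
python3 - <<'E'
from pl import *
w=white("scene",(255,325,195,260)); print([np.round(v,1) for v in cv2.minAreaRect(w.astype(np.float32))])
print(np.round(r.observe()['joint_pos'],3))
E
python3 -m jog '[[[0,-0.013,0.005,0.12,0,0,0.088],[0,-0.013,0.005,0.12,0,0,0.088],[0,-0.013,0.005,0.12,0,0,0.088],[0,-0.013,0.005,0.12,0,0,0.088],[0,-0.013,0.005,0.12,0,0,0.088],[0,0,0,0,0,0,0.088]]]'; python3 -c "
from h import *
o=r.observe();print(np.round(o['joint_pos'],3),Ro.from_rotvec(o['tool_rot']).as_matrix().round(3))"
```

```text
[array([656.6, -40.5]), array([98.5, 98.6]), np.float64(88.7)]
[ 0.294  0.758 -0.479  1.452  0.387  1.025 -0.303]
t: 8.4
ee_pos: [0.6509, -0.1399, 0.2644]
tool_rot: [-2.543, 0.033, 0.008]
force: [-0.1, 0.7, -1.0]
opening: 0.0879
[ 0.727  0.96  -0.783  1.221  0.029  1.245  0.135] [[ 1.    -0.026  0.001]
 [-0.022 -0.826  0.564]
 [-0.013 -0.564 -0.826]]
```

```bash
python3 -m jog '[[[0,-0.013,0.0,0.12,0,0,0.088],[0,-0.013,0,0.12,0,0,0.088],[0,-0.013,0,0.12,0,0,0.088],[0,-0.013,0,0.12,0,0,0.088],[0,-0.013,0,0.12,0,0,0.088],[0,0,0,0,0,0,0.088]]]'; python3 -c "
from h import *
o=r.observe();print(np.round(o['joint_pos'],3),Ro.from_rotvec(o['tool_rot']).as_matrix().round(3))"
```

```text
t: 9.15
ee_pos: [0.6512, -0.2003, 0.2638]
tool_rot: [-1.942, 0.021, 0.017]
force: [0.4, -0.1, -0.7]
opening: 0.088
[ 0.877  1.306 -0.944  0.871 -0.22   1.637  0.292] [[ 1.    -0.023 -0.002]
 [-0.007 -0.363  0.932]
 [-0.022 -0.932 -0.363]]
```

```bash
python3 -m jog '[[[0.0005,0.0015,-0.012,0,-0.1464,0.057,0.088],[0.0005,0.0015,-0.012,0,-0.1464,0.057,0.088],[0.0005,0.0015,-0.012,0,-0.1464,0.057,0.088],[0.0005,0.0015,-0.012,0,-0.1464,0.057,0.088],[0.0005,0.0015,-0.012,0,-0.1464,0.057,0.088],[0.0005,0.0015,-0.012,0,-0.1464,0.057,0.088],[0.0005,0.0015,-0.012,0,-0.1464,0.057,0.088],[0.0005,0.0015,-0.012,0,-0.1464,0.057,0.088],[0.0005,0.0015,-0.012,0,-0.1464,0.057,0.088],[0.0005,0.0015,-0.012,0,-0.1464,0.057,0.088],[0,0,0,0,0,0,0.088],[0,0,0,0,0,0,0.088]]]'; python3 -c "
from h import *
o=r.observe();print(np.round(o['joint_pos'],3),Ro.from_rotvec(o['tool_rot']).as_matrix().round(3))
im=r.capture('scene');save(cv2.resize(im[100:300,170:420],None,fx=3,fy=2.9),'s4.png')
save(r.capture('wrist'),'w4.png')"
```

```text
t: 10.65
ee_pos: [0.6569, -0.1849, 0.1489]
tool_rot: [-1.488, -1.463, -0.997]
force: [-0.9, 0.1, -0.6]
opening: 0.0881
[ 0.922  1.548 -1.3    0.875  0.186  1.566  1.756] [[ 0.018  1.    -0.002]
 [ 0.364 -0.005  0.931]
 [ 0.931 -0.018 -0.364]]
```

View pics/s4.png

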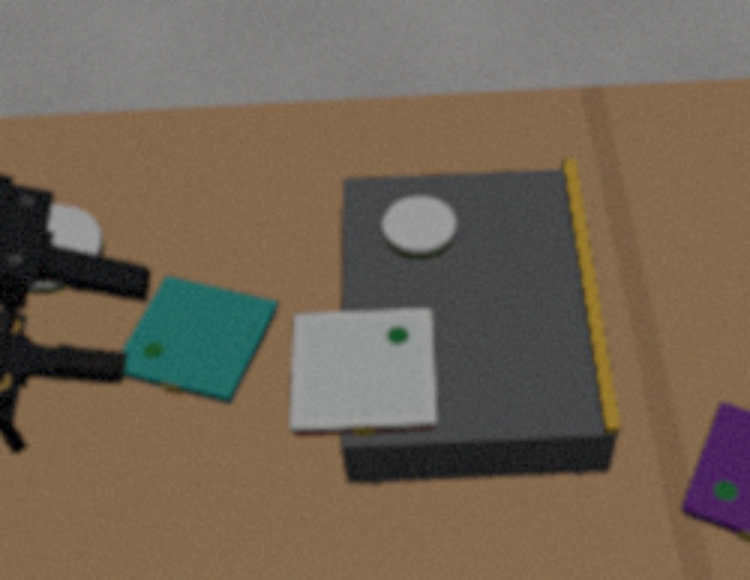

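View pics/w4.png

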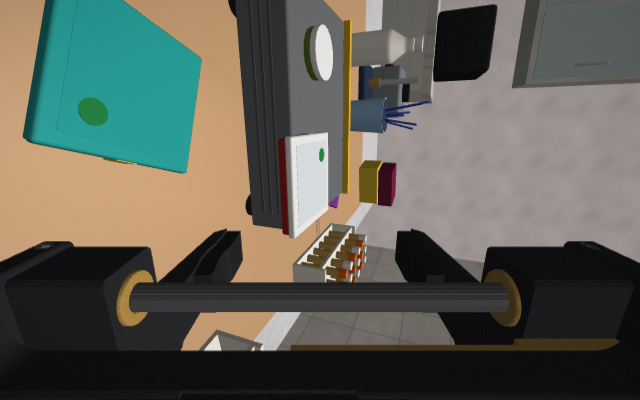

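```bash
python3 -m jog '[[[0,0.014,-0.0066,0,0,0,0.088],[0,0.014,-0.0066,0,0,0,0.088],[0,0.014,-0.0066,0,0,0,0.088],[0,0.014,-0.0066,0,0,0,0.088],[0,0.014,-0.0066,0,0,0,0.088],[0,0,0,0,0,0,0.088]]]'; python3 -c "
from h import *
o=r.observe();print(np.round(o['joint_pos'],3),Ro.from_rotvec(o['tool_rot']).as_matrix().round(3))
"
```

```text
t: 11.5
ee_pos: [0.6555, -0.1148, 0.1136]
tool_rot: [-1.486, -1.462, -0.996]
force: [-0.9, -0.7, 0.2]
opening: 0.0879
[ 0.91   1.581 -1.294  1.052  0.206  1.371  1.738] [[ 0.019  1.    -0.003]
 [ 0.362 -0.004  0.932]
 [ 0.932 -0.019 -0.362]]
```

```bash
python3 -m jog '[[[0,0,-0.005,0,0,0,0.088],[0,0.012,-0.004,0,0,0,0.088],[0,0.012,-0.004,0,0,0,0.088],[0,0.012,-0.004,0,0,0,0.088],[0,0.012,-0.003,0,0,0,0.088],[0,0.012,-0.001,0,0,0,0.088],[0,0.002,0,0,0,0,0.088],[0,0,0,0,0,0,0.088]]]'; python3 -c "
from h import *
im=r.capture('scene');save(cv2.resize(im[130:290,220:420],None,fx=3.8,fy=3.6),'s5.png')
save(r.capture('wrist'),'w5.png')
o=r.observe();print(np.round(o['joint_pos'],3),o['force'])"
```

```text
t: 12.5
ee_pos: [0.6563, -0.0542, 0.0929]
tool_rot: [-1.488, -1.461, -0.999]
force: [-0.2, 0.2, -1.1]
opening: 0.0881
[ 0.882  1.602 -1.29   1.171  0.221  1.216  1.715] [-0.38619331 -0.07685005  0.03565285]
```

View pics/s5.png

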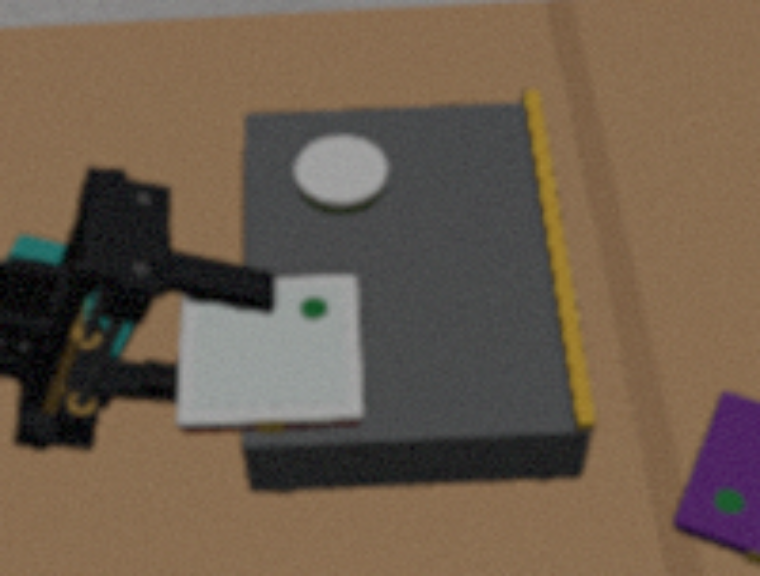

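View pics/w5.png

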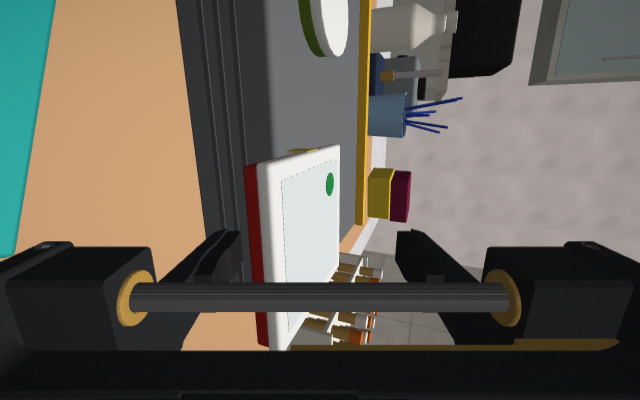

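```bash
python3 -m jog '[[[0,0,0.004,0,0,0,0.088],[0,0.001,0.004,0,0,0,0.083],[0,0.001,0.003,0,0,0,0.078],[0,0,0,0,0,0,0.072],[0,0,0,0,0,0,0.066],[0,0,0,0,0,0,0.06],[0,0,0,0,0,0,0.054],[0,0,0,0,0,0,0.048],[0,0,0,0,0,0,0.042],[0,0,0,0,0,0,0.036]]]'; python3 -c "
from h import *
im=r.capture('scene');save(cv2.resize(im[130:290,220:420],None,fx=3.8,fy=3.6),'s6.png')
save(r.capture('wrist'),'w6.png')
o=r.observe();print(np.round(o['joint_pos'],3),o['force'])"
```

```text
t: 13.85
ee_pos: [0.6561, -0.0521, 0.1038]
tool_rot: [-1.488, -1.461, -0.999]
force: [-0.4, -0.7, -0.9]
opening: 0.0367
[ 0.883  1.588 -1.295  1.183  0.215  1.211  1.703] [-0.63831729 -0.17990138 -1.85191216]
```

View pics/s6.png

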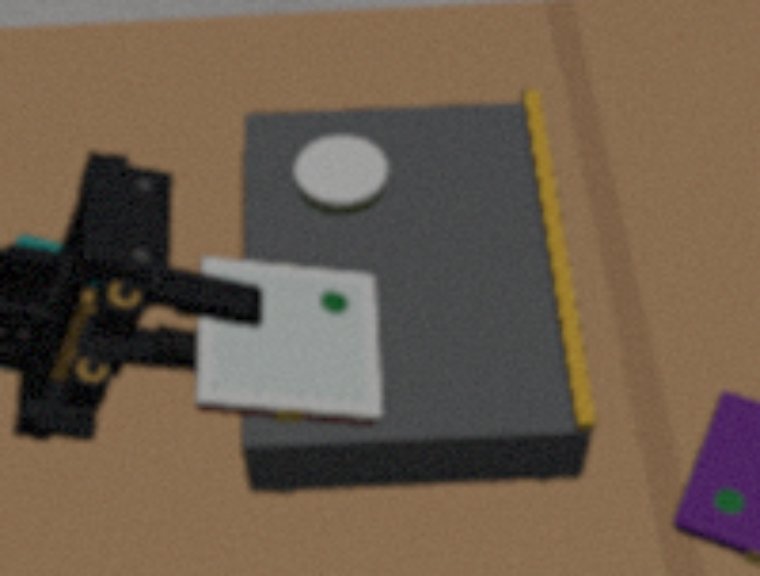

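View pics/w6.png

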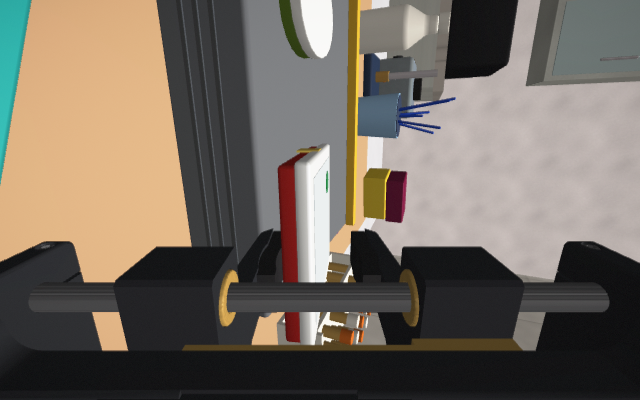

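```bash
python3 -m jog '[[[0,0.002,0,0,0,0,0.032],[0,0.002,0,0,0,0,0.028],[0,0.002,-0.001,0,0,0,0.024],[0,0.001,-0.001,0,0,0,0.02],[0,0,0,0,0,0,0.012],[0,0,0,0,0,0,0.005],[0,0,0,0,0,0,0.005]]]'; python3 -c "
from h import *
im=r.capture('scene');save(cv2.resize(im[130:290,220:420],None,fx=3.8,fy=3.6),'s7.png')
save(r.capture('wrist'),'w7.png')
o=r.observe();print(np.round(o['joint_pos'],3),o['force'],o['moment'])"
```

```text
t: 14.82
ee_pos: [0.6561, -0.0448, 0.1021]
tool_rot: [-1.487, -1.461, -0.999]
force: [-0.6, 0.7, -0.3]
opening: 0.0162
[ 0.878  1.59  -1.294  1.196  0.216  1.195  1.7  ] [-0.9962718   1.06060832  0.25376892] [-0.47306597 -0.20467406  0.02730256]
```

View pics/s7.png

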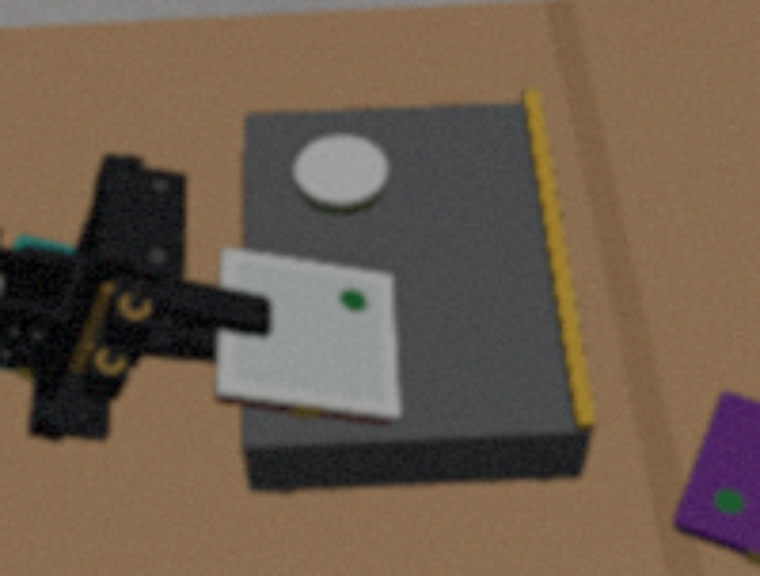

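View pics/w7.png

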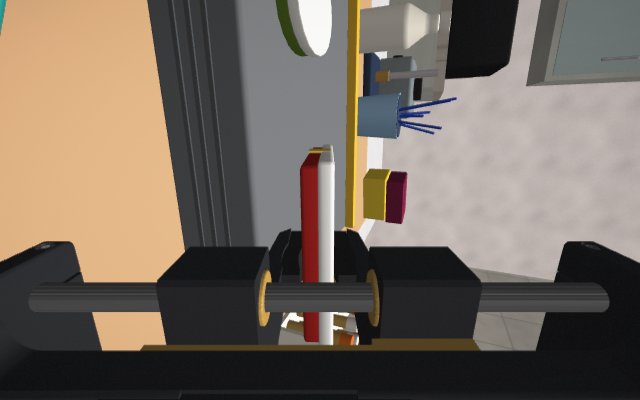

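```bash
python3 -m jog '[[[0,0,0.005,0,0,0,0.005],[0,-0.002,0.01,0,0,0,0.005],[0,-0.003,0.015,0,0,0,0.005],[0,-0.005,0.02,0,0,0,0.005],[0,-0.005,0.02,0,0,0,0.005],[0,-0.005,0.02,0,0,0,0.005],[0,0,0,0,0,0,0.005]]]' ; python3 -c "
from h import *
o=r.observe();print(np.round(o['joint_pos'],3),o['force'],o['moment'])"; python3 -m jog '[[[0,0,0,0,0.1464,-0.057,0.005],[0,0,0,0,0.1464,-0.057,0.005],[0,0,0,0,0.1464,-0.057,0.005],[0,0,0,0,0.1464,-0.057,0.005],[0,0,0,0,0.1464,-0.057,0.005],[0,0,0,0,0.1464,-0.057,0.005],[0,0,0,0,0.1464,-0.057,0.005],[0,0,0,0,0.1464,-0.057,0.005],[0,0,0,0,0.1464,-0.057,0.005],[0,0,0,0,0.1464,-0.057,0.005],[0,0,0,0,0,0,0.005]]]'; python3 -c "
from h import *
im=r.capture('scene');save(cv2.resize(im[100:300,170:420],None,fx=3,fy=2.9),'s8.png')
o=r.observe();print(np.round(o['joint_pos'],3),Ro.from_rotvec(o['tool_rot']).as_matrix().round(3))"
```

```text
t: 15.8
ee_pos: [0.657, -0.0658, 0.1944]
tool_rot: [-1.489, -1.463, -1.002]
force: [-0.1, 0.1, -0.7]
opening: 0.0157
[ 0.904  1.475 -1.337  1.195  0.158  1.26   1.632] [-0.0540701   0.13110081 -0.66931526] [-1.20045246 -0.18464711  0.02279759]
t: 17.18
ee_pos: [0.6557, -0.0648, 0.1909]
tool_rot: [-1.942, 0.017, 0.013]
force: [-0.5, 0.8, -1.5]
opening: 0.0158
[ 0.806  1.314 -0.908  1.204 -0.272  1.255  0.391] [[ 1.    -0.017 -0.001]
 [-0.005 -0.363  0.932]
 [-0.016 -0.932 -0.363]]
```

View pics/s8.png

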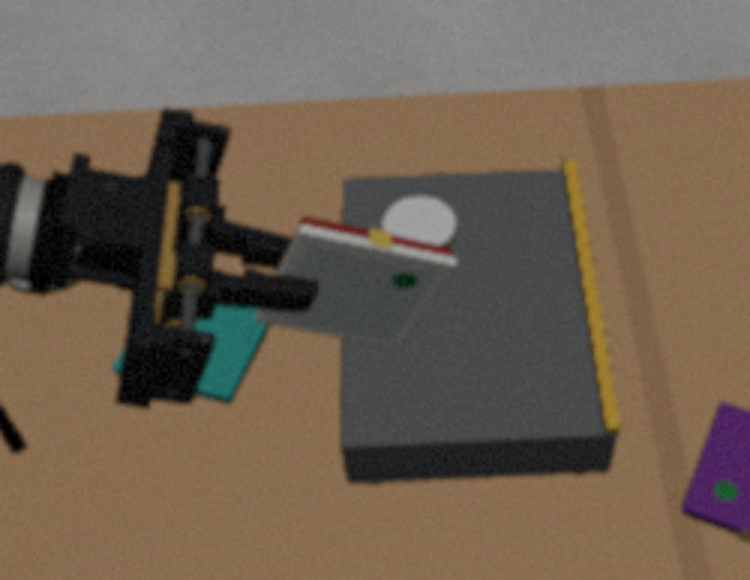

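Halfway over: the plate stands on edge in the grip and the base is showing red at (375,235). I'll do the other half of the roll.

```bash
python3 -m jog '[[[0,0,0,0,0.1464,-0.057,0.005],[0,0,0,0,0.1464,-0.057,0.005],[0,0,0,0,0.1464,-0.057,0.005],[0,0,0,0,0.1464,-0.057,0.005],[0,0,0,0,0.1464,-0.057,0.005],[0,0,0,0,0.1464,-0.057,0.005],[0,0,0,0,0.1464,-0.057,0.005],[0,0,0,0,0.1464,-0.057,0.005],[0,0,0,0,0.1464,-0.057,0.005],[0,0,0,0,0.1464,-0.057,0.005],[0,0,0,0,0,0,0.005],[0,0,0,0,0,0,0.005]]]'; python3 -c "
from h import *
im=r.capture('scene');save(cv2.resize(im[100:300,170:420],None,fx=3,fy=2.9),'s9.png');save(r.capture('wrist'),'w9.png')
o=r.observe();print(np.round(o['joint_pos'],3),Ro.from_rotvec(o['tool_rot']).as_matrix().round(3))"
```

```text
t: 18.73
ee_pos: [0.656, -0.065, 0.1915]
tool_rot: [-1.467, 1.491, 1.02]
force: [-0.4, 0.4, -1.3]
opening: 0.0157
[ 0.658  1.209 -0.49   1.215 -0.643  1.361 -0.905] [[-0.017 -1.     0.001]
 [-0.362  0.007  0.932]
 [-0.932  0.016 -0.362]]
```

View pics/s9.png

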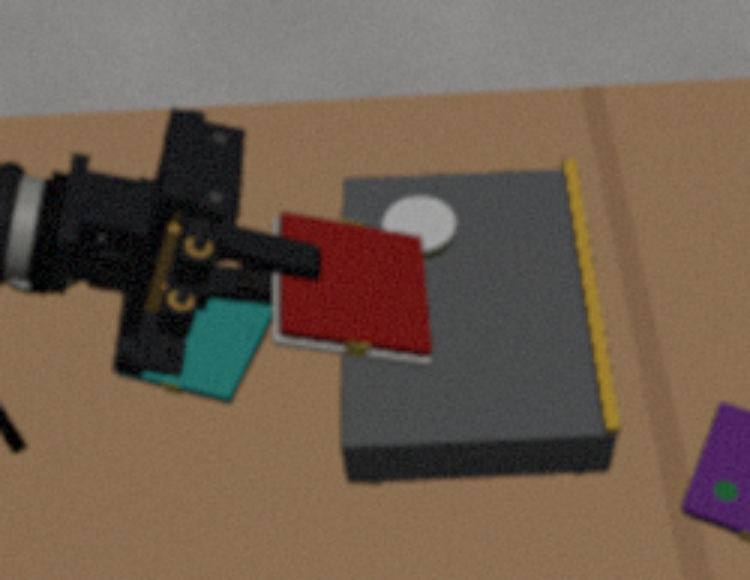

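View pics/w9.png

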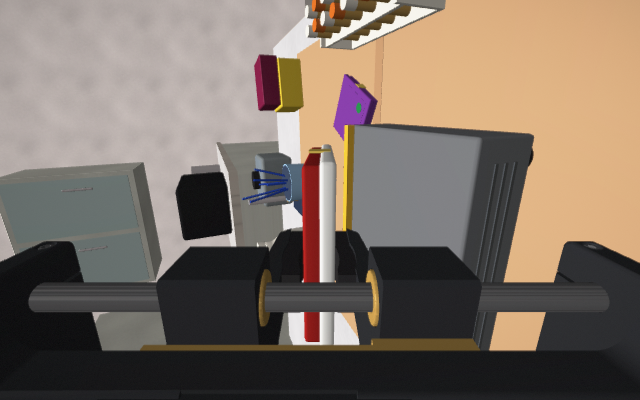

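```bash
python3 -m jog '[[[0,0.002,-0.01,0,-0.016,0.006,0.005],[0,0.002,-0.02,0,0,0,0.005],[0,0.002,-0.02,0,0,0,0.005],[0,0.002,-0.015,0,0,0,0.005],[0,0.002,-0.01,0,0,0,0.005],[0,0.002,-0.006,0,0,0,0.005],[0,0,-0.003,0,0,0,0.005],[0,0,0,0,0,0,0.005]]]'; python3 -c "
from h import *
o=r.observe();print(np.round(o['joint_pos'],3),o['force'],o['moment'],Ro.from_rotvec(o['tool_rot']).as_matrix().round(3))
save(r.capture('wrist'),'w10.png')"
```

```text
t: 19.82
ee_pos: [0.6563, -0.0533, 0.108]
tool_rot: [-1.476, 1.479, 1.01]
force: [-0.1, 1.1, -0.7]
opening: 0.0158
[ 0.642  1.324 -0.485  1.203 -0.622  1.291 -0.819] [-0.10698749  1.07537535 -0.66491993] [-1.14288319  0.01296922 -0.02860954] [[-0.002 -1.     0.001]
 [-0.363  0.002  0.932]
 [-0.932  0.001 -0.363]]
```

View pics/w10.png

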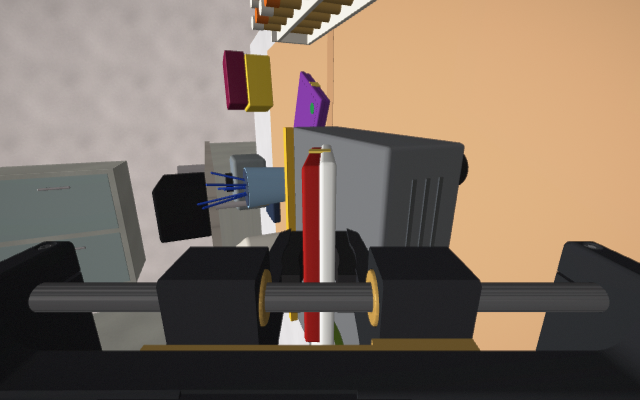

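```bash
python3 -m jog '[[[0,0,-0.002,0,0,0,0.005],[0,0,-0.002,0,0,0,0.005],[0,0,-0.001,0,0,0,0.005],[0,0,0,0,0,0,0.005]]]'; python3 -c "
from h import *
o=r.observe();print(o['force'],o['moment'])"; python3 -m jog '[[[0,0,-0.001,0,0,0,0.005],[0,0,-0.001,0,0,0,0.005],[0,0,0,0,0,0,0.005]]]'; python3 -c "
from h import *
o=r.observe();print(o['force'],o['moment'])
im=r.capture('scene');save(cv2.resize(im[130:290,220:420],None,fx=3.8,fy=3.6),'s10.png')"
```

```text
t: 20.38
ee_pos: [0.6566, -0.0532, 0.1045]
tool_rot: [-1.474, 1.477, 1.011]
force: [-1.5, -3.6, 4.9]
opening: 0.0158
[-1.47758205 -3.57188655  4.89129058] [ 0.33001227 -0.0323188   0.2414154 ]
t: 20.75
ee_pos: [0.6567, -0.0533, 0.1036]
tool_rot: [-1.473, 1.475, 1.011]
force: [-1.5, -4.8, 8.0]
opening: 0.0157
[-1.490614   -4.81099338  7.99459545] [0.84417278 0.04337235 0.34312672]
```

View pics/s10.png

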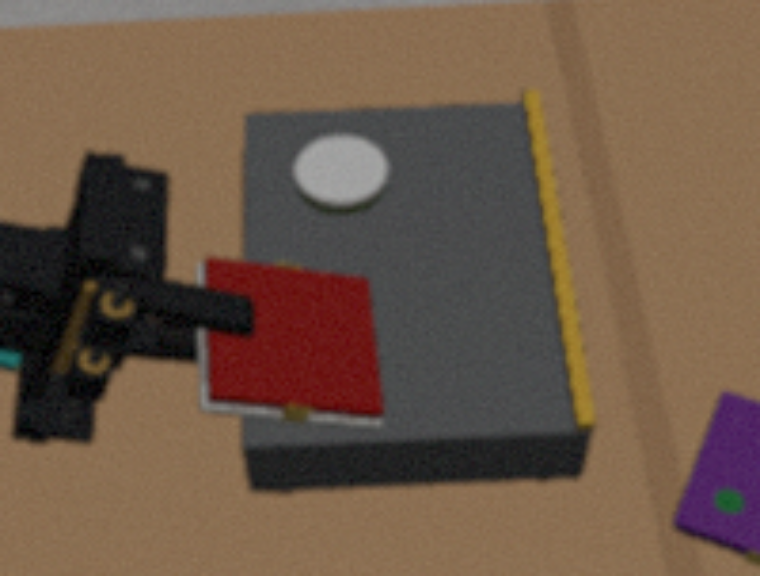

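```bash
python3 -m jog '[[[0,0,0.0015,0,0,0,0.012],[0,0.0008,0,0,0,0,0.018],[0,0.0008,0,0,0,0,0.022],[0,0.0008,0,0,0,0,0.026],[0,0.0008,0,0,0,0,0.03],[0,0.0008,0,0,0,0,0.034],[0,0.0008,0,0,0,0,0.038],[0,0.0008,0,0,0,0,0.042],[0,0.0008,0,0,0,0,0.046],[0,0,0,0,0,0,0.046]]]'; python3 -c "
from h import *
o=r.observe();print(o['force'],o['moment'])
im=r.capture('scene');save(cv2.resize(im[130:290,220:420],None,fx=3.8,fy=3.6),'s11.png');save(r.capture('wrist'),'w11.png')"
```

```text
t: 22.05
ee_pos: [0.6561, -0.0466, 0.1023]
tool_rot: [-1.475, 1.479, 1.011]
force: [-1.0, 0.2, -0.9]
opening: 0.046
[-0.98404808  0.23080955 -0.86550893] [-0.98358964  0.01954736 -0.04538661]
```

View pics/s11.png

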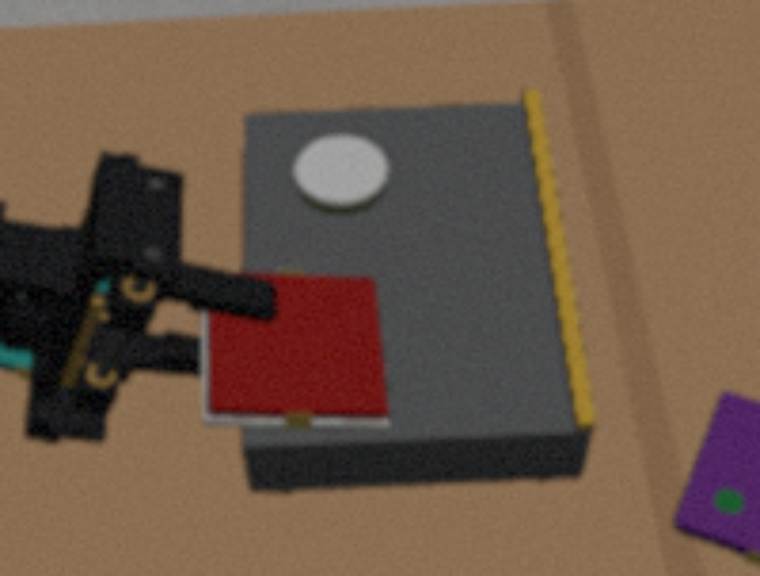

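View pics/w11.png

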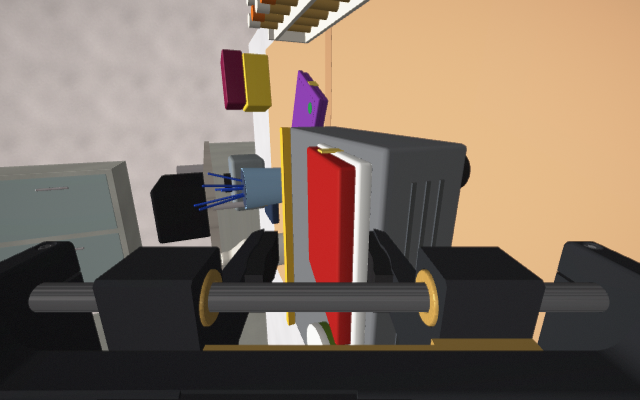

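```bash
python3 -m jog '[[[0,0.0007,0,0,0,0,0.05],[0,0.0007,0,0,0,0,0.054],[0,0.0007,0,0,0,0,0.058],[0,0.0007,0,0,0,0,0.062],[0,0.0007,0,0,0,0,0.066],[0,0.0007,0,0,0,0,0.07],[0,0.0007,0,0,0,0,0.074],[0,0.0007,0,0,0,0,0.078],[0,0.0007,-0.001,0,0,0,0.082],[0,0,-0.002,0,0,0,0.086],[0,0,-0.002,0,0,0,0.088],[0,0,-0.002,0,0,0,0.088],[0,0,0,0,0,0,0.088]]]'; python3 -c "
from h import *
o=r.observe();print(o['force'],o['moment'])
im=r.capture('scene');save(cv2.resize(im[130:290,220:420],None,fx=3.8,fy=3.6),'s12.png');save(r.capture('wrist'),'w12.png')"
```

```text
t: 23.78
ee_pos: [0.6571, -0.0422, 0.095]
tool_rot: [-1.475, 1.482, 1.006]
force: [1.0, -6.3, 4.3]
opening: 0.0883
[ 1.0048196  -6.28006553  4.32396541] [-0.85288163 -0.06106866 -0.12528981]
```

View pics/s12.png

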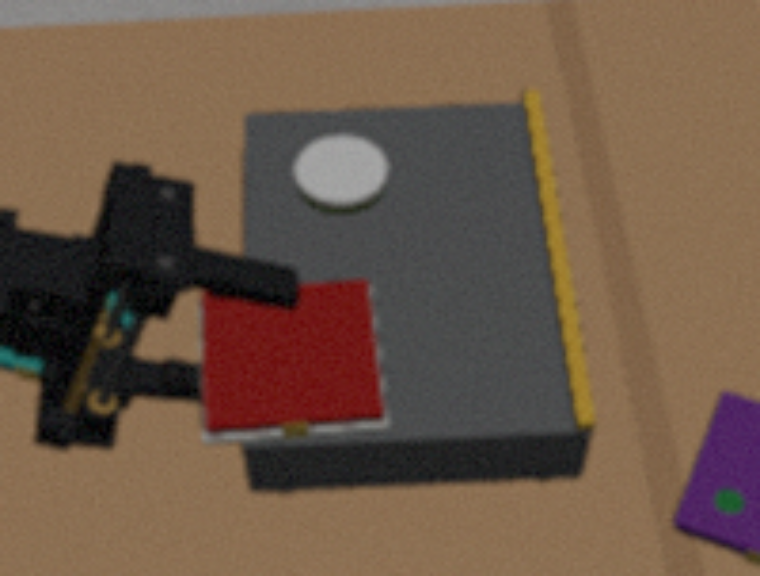

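View pics/w12.png

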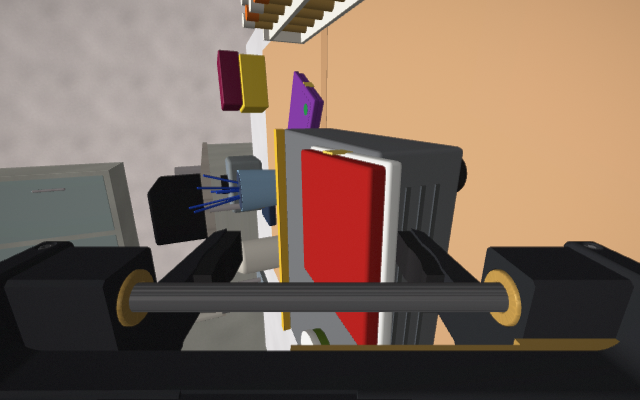

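```bash
python3 -m jog '[[[0,-0.004,0,0,0,0,0.088],[0,-0.003,-0.001,0,0,0,0.088],[0,0,-0.003,0,0,0,0.088],[0,0,-0.003,0,0,0,0.088],[0,0,0,0,0,0,0.088]]]'; python3 -c "
from h import *
o=r.observe();print(o['force'],o['moment'])
im=r.capture('scene');save(cv2.resize(im[130:290,220:420],None,fx=3.8,fy=3.6),'s13.png');save(r.capture('wrist'),'w13.png')"
```

```text
t: 24.5
ee_pos: [0.6558, -0.047, 0.0878]
tool_rot: [-1.475, 1.479, 1.012]
force: [0.7, -0.8, 0.3]
opening: 0.0877
[ 0.67280963 -0.77126283  0.29794127] [-0.7987507  -0.00771194 -0.01516113]
```

View pics/s13.png

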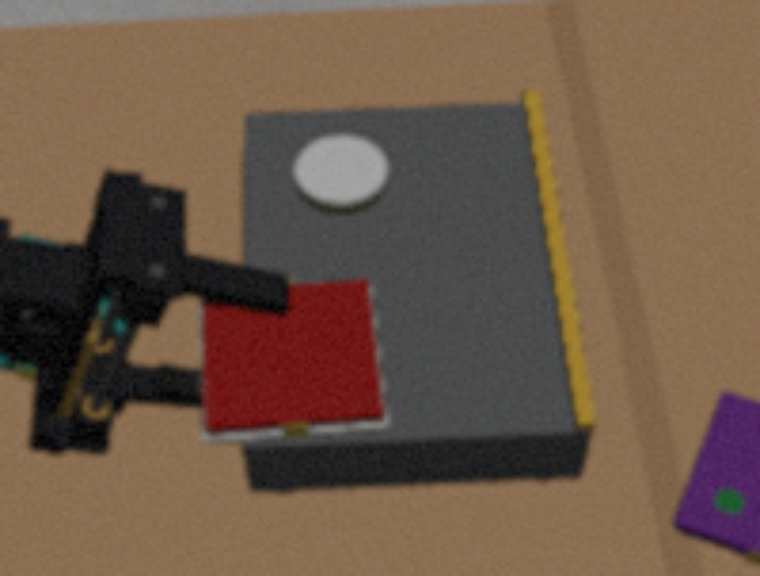

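View pics/w13.png

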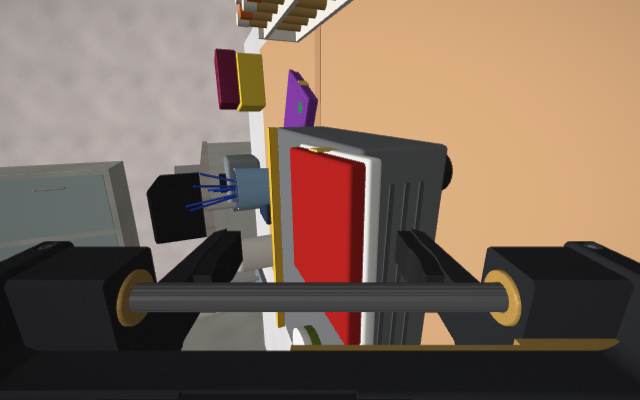

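```bash
python3 -m jog '[[[0,-0.008,0.002,0,0,0,0.088],[0,-0.012,0.004,0,0,0,0.088],[0,-0.018,0.007,0,0,0,0.088],[0,-0.02,0.008,0,0,0,0.088],[0,-0.02,0.01,0,0,0,0.088],[0,-0.02,0.02,0,0,0,0.088],[0,-0.02,0.025,0,0,0,0.088],[0,-0.01,0.03,0,0,0,0.088],[0,0,0,0,0,0,0.088]]]'; python3 -c "
from pl import *
o=r.observe();print(np.round(o['joint_pos'],3),o['force'],o['moment'])
im=r.capture('scene');save(cv2.resize(im[130:290,220:420],None,fx=3.8,fy=3.6),'s14.png')
i=im.astype(int);m=((i[...,0]>90)&(i[...,1]<50)).astype(np.uint8);m[:,450:]=0;m[260:]=0;m[:190]=0
m[:,:250]=0
c=max(cv2.findContours(m,0,1)[0],key=cv2.contourArea)[:,0,:]
print(cv2.minAreaRect((cast(r.camera_info('scene'),c,.086)[:,:2]*1000).astype(np.float32)))"
```

```text
t: 25.72
ee_pos: [0.6572, -0.178, 0.1969]
tool_rot: [-1.477, 1.48, 1.002]
force: [0.8, -0.3, -1.1]
opening: 0.0879
[ 0.729  1.278 -0.448  0.941 -0.588  1.61  -0.945] [ 0.81197493 -0.33232089 -1.11001875] [-0.84480894  0.02307734 -0.01861422]
((660.0728759765625, -29.145431518554688), (95.25466918945312, 92.8726577758789), 1.5293076038360596)
```

View pics/s14.png

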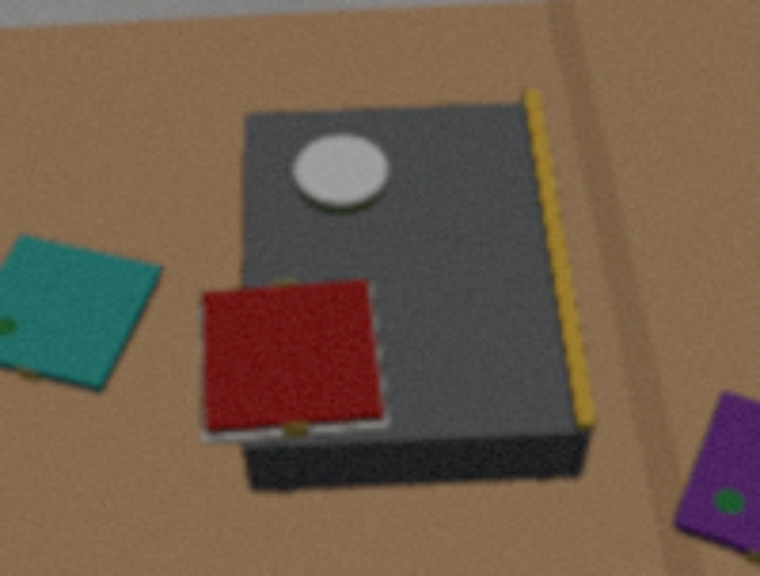

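```bash
python3 -m jog '[[[0,0,0.004,0,-0.1464,0.057,0.075],[0,0,0.004,0,-0.1464,0.057,0.055],[0,0,0.004,0,-0.1464,0.057,0.055],[0,0,0.004,0,-0.1464,0.057,0.055],[0,0,0.004,0,-0.1464,0.057,0.055],[0,0,0.004,0,-0.1464,0.057,0.055],[0,0,0,0,-0.1464,0.057,0.055],[0,0,0,0,-0.1464,0.057,0.055],[0,0,0,0,-0.1464,0.057,0.055],[0,0,0,0,-0.1464,0.057,0.055],[0,0.007,0,-0.12,0,0,0.055],[0,0.007,0,-0.12,0,0,0.055],[0,0.007,0,-0.12,0,0,0.055],[0,0.007,0,-0.12,0,0,0.055],[0,0.007,0,-0.12,0,0,0.055],[0,0.007,0,-0.12,0,0,0.055],[0,0.007,0,-0.12,0,0,0.055],[0,0.007,0,-0.12,0,0,0.055],[0,0.007,0,-0.12,0,0,0.055],[0,0.007,0,-0.12,0,0,0.055]]]'; python3 -m jog '[[[0,0,0,0,0,0,0.055]]]';python3 -c "
from h import *
o=r.observe();print(np.round(o['joint_pos'],3),Ro.from_rotvec(o['tool_rot']).as_matrix().round(3))"
```

```text
t: 28.28
ee_pos: [0.6553, -0.1051, 0.2174]
tool_rot: [3.138, -0.002, -0.003]
force: [-1.2, 0.9, 0.1]
opening: 0.0548
t: 28.4
ee_pos: [0.6558, -0.0999, 0.2178]
tool_rot: [-3.139, -0.01, 0.003]
force: [-0.5, -0.0, 0.7]
opening: 0.0547
[ 0.255  0.778 -0.335  1.453  0.282  0.96  -0.147] [[ 1.     0.007 -0.002]
 [ 0.007 -1.     0.003]
 [-0.002 -0.003 -1.   ]]
```

```bash
python3 -m jog '[[[0.001,-0.005,-0.03,0,0,-0.02,0.055],[0,-0.002,-0.035,0,0,0,0.055],[0,0,-0.035,0,0,0,0.055],[0,0,-0.025,0,0,0,0.055],[0,0,-0.012,0,0,0,0.055],[0,0,-0.004,0,0,0,0.055],[0,0,0,0,0,0,0.055]]]';python3 -c "
from h import *
o=r.observe();print(np.round(o['joint_pos'],3),Ro.from_rotvec(o['tool_rot']).as_matrix().round(3))
im=r.capture('scene');save(cv2.resize(im[130:290,220:420],None,fx=3.8,fy=3.6),'s15.png')"
```

```text
t: 29.28
ee_pos: [0.6575, -0.113, 0.0777]
tool_rot: [-3.141, 0.036, -0.001]
force: [0.2, 0.3, 0.2]
opening: 0.0551
[ 0.243  0.953 -0.274  1.538  0.35   0.699 -0.213] [[ 1.    -0.023  0.001]
 [-0.023 -1.     0.   ]
 [ 0.001 -0.    -1.   ]]
```

View pics/s15.png

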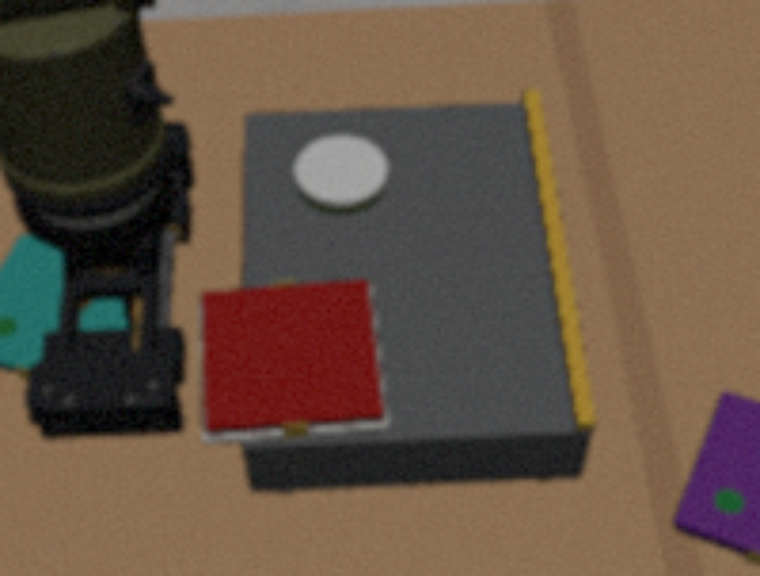

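```bash
python3 -m jog '[[[0,0.006,0,0,0,0.009,0.055],[0,0.006,0,0,0,0,0.055],[0,0.005,0,0,0,0,0.055],[0,0.004,0,0,0,0,0.055],[0,0.005,0,0,0,0,0.055],[0,0.006,0,0,0,0,0.055],[0,0.006,0,0,0,0,0.055],[0,0.006,0,0,0,0,0.055],[0,0.006,0,0,0,0,0.055],[0,0.006,0,0,0,0,0.055],[0,0.006,0,0,0,0,0.055],[0,0.006,0,0,0,0,0.055],[0,0.006,0,0,0,0,0.055],[0,0.006,0,0,0,0,0.055],[0,0.006,0,0,0,0,0.055],[0,0.006,0,0,0,0,0.055],[0,0.006,0,0,0,0,0.055],[0,0.006,0,0,0,0,0.055],[0,0.004,0,0,0,0,0.055],[0,0,0,0,0,0,0.055]]]';python3 -c "
from h import *
im=r.capture('scene');save(cv2.resize(im[130:290,220:420],None,fx=3.8,fy=3.6),'s16.png')
o=r.observe();print(o['force'],Ro.from_rotvec(o['tool_rot']).as_matrix().round(3)[0])"
```

```text
t: 31.82
ee_pos: [0.6571, -0.0036, 0.0772]
tool_rot: [-3.141, 0.019, -0.0]
force: [-0.6, 0.2, -0.2]
opening: 0.0548
[ 0.13485493 -0.83867307  0.58902068] [ 1.    -0.012  0.   ]
```

View pics/s16.png

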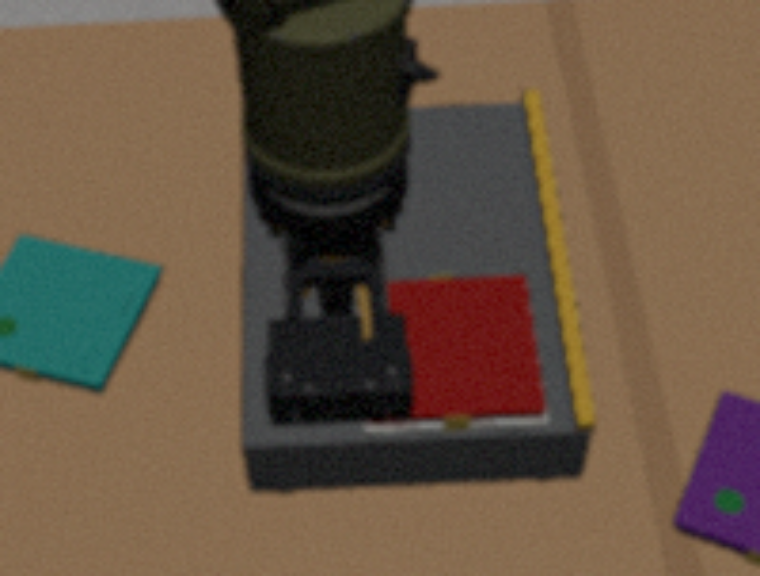

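```bash
python3 -m jog '[[[0,0.004,0,0,0,0,0.055],[0,0.004,0,0,0,0,0.055],[0,0.004,0,0,0,0,0.055],[0,0.003,0,0,0,0,0.055],[0,0,0,0,0,0,0.055]]]'; for i in 1 2; do :; done; python3 -m jog '[[[0,0.001,0,0,0,0,0.055],[0,0.001,0,0,0,0,0.055],[0,0,0,0,0,0,0.055]]]'; python3 -m jog '[[[0,0.001,0,0,0,0,0.055],[0,0.001,0,0,0,0,0.055],[0,0,0,0,0,0,0.055]]]'
```

```text
t: 32.5
ee_pos: [0.6571, 0.0109, 0.0773]
tool_rot: [-3.141, 0.02, -0.0]
force: [0.1, -0.7, 0.3]
opening: 0.055
t: 32.88
ee_pos: [0.657, 0.0111, 0.0773]
tool_rot: [3.14, -0.022, -0.0]
force: [0.1, -4.2, 1.2]
opening: 0.0549
t: 33.25
ee_pos: [0.6569, 0.0112, 0.0773]
tool_rot: [3.138, -0.024, -0.001]
force: [-1.0, -7.5, 2.5]
opening: 0.0551
```

```bash
python3 -m jog '[[[0,0.001,0,0,0,0,0.055],[0,0,0,0,0,0,0.055],[0,-0.004,0,0,0,0,0.055],[0,-0.008,0,0,0,0,0.055],[0,-0.008,0.01,0,0,0,0.055],[0,-0.01,0.04,0,0,0,0.055],[0,-0.04,0.05,0,0,0,0.055],[0,-0.05,0.05,0,0,0,0.055],[0,-0.05,0.03,0,0,0,0.055],[-0.02,-0.05,0,0,0,0,0.055],[-0.02,-0.05,0,0,0,0,0.055],[-0.02,-0.05,0,0,0,0,0.055],[0,0,0,0,0,0,0.055]]]'
python3 - <<'E'
from h import *
for cam,cr in [("scene",(130,290,220,420)),("top",(140,275,250,420))]:
    im=r.capture(cam); ci=r.camera_info(cam)
    save(cv2.resize(im[cr[0]:cr[1],cr[2]:cr[3]],None,fx=3.8,fy=3.6),f'f_{cam}.png'); save(im,f'full_{cam}.png')
    for th,z in [("plate",.086),("small_dish",.0845),("bench_dish",.0145),("marker",.006)]:
        for m in r.masks_of(cam,th)[:3]:
            c=max(cv2.findContours(m["pixels"].astype(np.uint8),0,1)[0],key=cv2.contourArea)[:,0,:]
            q=cv2.minAreaRect((cast(ci,c,z)[:,:2]*1000).astype(np.float32))
            print(cam,th,round(m["p"],2),np.round(q[0]),np.round(q[1]),round(q[2],1))
E
```

```text
t: 34.88
ee_pos: [0.5941, -0.3048, 0.2507]
tool_rot: [3.137, -0.035, -0.002]
force: [0.5, -0.3, 0.0]
opening: 0.0549
scene plate 0.89 [767. 218.] [92. 97.] 63.3
scene plate 0.66 [ 624. -159.] [93. 96.] 68.9
scene plate 0.64 [666.  71.] [ 98. 108.] 89.1
scene small_dish 0.79 [526.   5.] [56. 64.] 85.7
scene bench_dish 0.4 [373. 408.] [ 75. 263.] 58.2
scene marker 0.54 [ 603. -339.] [142.  13.] 33.4
top plate 0.65 [658.  73.] [101. 101.] 89.4
top plate 0.63 [707. 230.] [96. 97.] 61.7
top plate 0.6 [ 558. -160.] [93. 96.] 69.4
top small_dish 0.96 [520.   5.] [54. 58.] 1.4
top bench_dish 0.86 [ 460. -309.] [88. 90.] 1.2
top marker 0.74 [ 603. -338.] [132.  13.] 33.3
```

View pics/f_scene.png

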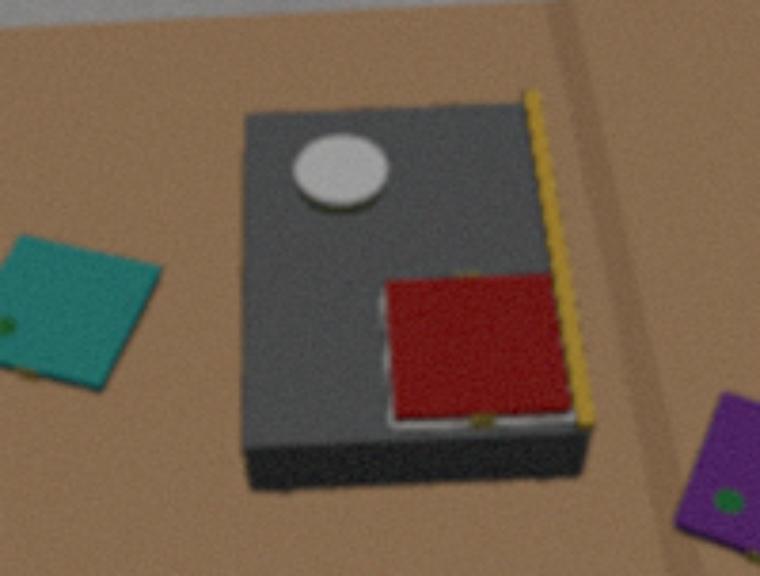

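View pics/f_top.png

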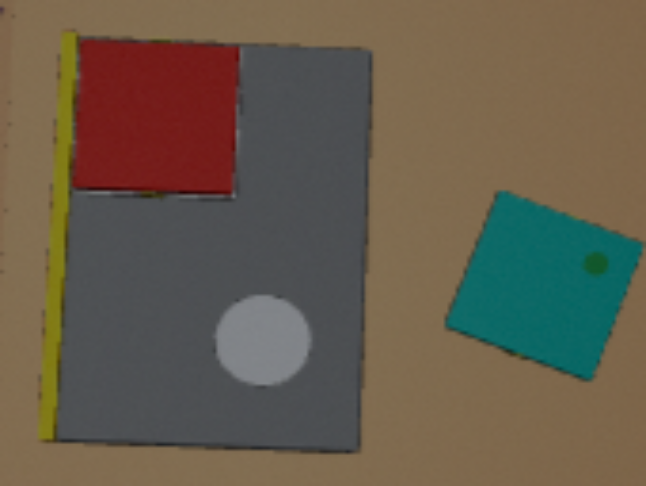

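View pics/full_scene.png

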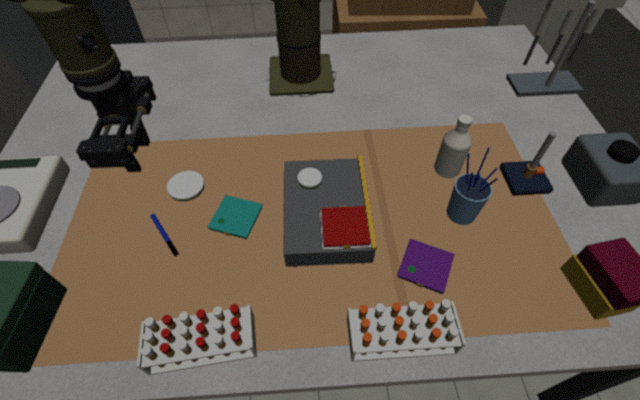

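The plate lies base up and flat, flush and square to the yellow stop. The small dish, bench dish and marker have not moved, and the arm is clear. Handing the job in.

```bash
python3 -c "
from station import r
print(r.finish_job())"
```

```text
the job is handed in; nothing more can be done
None
```

The plate is turned over, lid down, and lies flat on the platform, pushed square against the stop. I handed the job in at about 35 s of the 72 s allowed.

**What I did**
- I pushed the plate flat away from the stop until it overhung the open edge by about 34 mm.
- I gripped the overhang with the tool tilted about 21°, lifted it and rolled it 180°.
- I set the stop-side edge down first, then lowered the plate on the under-finger until it was flat.
- I pushed it back until it met the stop at about 7.5 N and backed the arm off.

**Last checks**
- **Plate:** the red base faces up in both cameras. The plate is within about 1° of square, with no visible gap to the stop.
- **Position:** its centre is about 29 mm along x from the platform origin, where 30 mm is home. It sits close to the platform's far edge but still on it.
- **Other things:** the small dish, bench dish and marker measure within about 2 mm of their starting positions in the top view. The bottle and cup look unmoved in the picture, but I did not measure them.

**What disagreed or went less cleanly**
- The two cameras differ by up to about 8 mm on the plate's centre. The scene view is biased by the visible side faces, so I relied on the top view.
- In the last scene picture the network put the bench dish in the wrong place, with a low score (0.4). The top view and the picture itself show it in place.
- While I was lowering the plate, the lower finger briefly pressed on the platform edge with about 7 N. It left the plate undisturbed.

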